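Make room in the jar rack and put the loose jar away

ROBOT

A 6-joint arm with a two-finger parallel gripper is mounted at the origin on the work surface. World frame = base frame: x ahead of the robot, y to its left, z up, the work surface at z = 0. Lengths are in m, angles in degrees, forces in N, time in s.
With the tool pointing down it reaches from about 0.3 to 0.75 m from the base axis. Payload 8.5 kg.
Tool frame: the origin (TCP) lies on the centre line of the jaws, within the pads' length; the fingertips stand 11 mm ahead of it and the grasp point (between the pads) lies 8 mm behind it; x points along the fingers, y is the direction in which the jaws open and shut, and the axes are right-handed (so a half turn about x gives the same grasp; the last joint's range is limited). The gripper opens to 85 mm and grips with 20 to 120 N. Pads are 22 mm wide; open, the fingers measure 114 mm over their backs; the gripper's body (76 mm by 85 mm) begins 54 mm behind the grasp point. The pads swing forward as they close: fully open they stand 13 mm farther back than shut.
Start: joints at [62.951, 21.807, 74.336, -0, 83.858, -12.336], TCP at [0.14, 0.532, 0.242] pointing down, gripper open.
Joint ranges: [-178.18, 178.18], [-50.72, 133.34], [12.68, 142.11], [-81.47, 261.47], [9.98, 163.14], [-165.26, 165.26]. Speed limits (degrees/s): [136.94, 136.94, 180, 180, 180, 180].

INTERFACE

Orientations are given as a 3x3 rotation matrix whose columns are the frame's x, y, z axes.
In Python, from rig import env gives the robot as it stands.
- The arm moves only by the tool carry_out, never from a script. Its argument "motion" is a list that holds one entry, the list of rows, each a list of 7 numbers: the shift along the tool's x, y, z in cm, then the turn, a rotation vector about the tool's x, y, z in rad, then the finger opening in cm, from 0 to 8.54. A call has 1 to 5 rows; each row is the pose to reach, as a shift and turn from the pose commanded when the call began, along the tool's axes at that moment; what a row does not reach only later rows make up. A row lasts 1/12 s, in which the tool goes at most 41.7 mm and 7.16 degrees, less where a joint would pass 70% of its speed; a pose out of reach is approached as far as the arm can. A call with a gripper value outside its range is refused whole. The fingers move at their own pace and stop on an object; "grip_force" is the grip in N (left out, the last holds). Time passes only in rows, so rows that repeat a pose let the fingers close. It gives the time, the measured TCP pose, the force and the opening at its end, in the units of the state.
- env.observe(): the state, without advancing time (a new reading comes with each control period).
- env.get_image(name): name is "side" or "top"; returns a dict with "image" (480x640x3 uint8, red, green, blue), "fov_y" (degrees; the focal length in pixels is half the picture's height over the tangent of half this angle, whatever the lens; pixels are square), "cx", "cy" (the principal point, pixels), "R" (3x3) and "t" (3): a world point X has camera coordinates R X + t. Camera axes: x right, y down, z forward; pixel columns grow to the right and rows downward; lengths in m; the calibration is good to about 2 mm. A picture is of the moment at which its call begins. There is no depth.
- env.close_job(): hands the job in, once; it reports no verdict.
The state is a dict: "time_s": time; "q": joint angles; "qvel": joint speeds; "joint_efforts": joint torques, N m; "position": TCP position; "tool_rot": TCP orientation; "ft_force": force on the tool from outside, world axes, zero at the start; "wrist_torque": the same for the moment, N m; "grip_width": finger opening in m.
Only numpy, scipy, OpenCV 4.12 (cv2) and the standard library are available. Lean on these libraries where they do the work, as an engineer would, in place of code of your own. Each camera call takes 0.05 s, during which the arm holds its last target. There are 200 camera calls.

TASK

Put the square jar that stands loose on the table into the jar rack, directly beside the jar with the knobbed lid on that jar's left (the robot's left). The row is closed up too tightly for it, so slide the jars in the rack apart, without lifting or tipping any of them, then slide the loose jar into the gap. It must stand upright on the shelf, square to the rack and pushed back in line with the others, and the other things on the table must stay where they are.

Things in the scene. Friction and masses are not known exactly. Their poses are not given: they have to be found in the camera images.
- rack: low metal jar rack, fixed. Origin: centre of its underside; x points to its back (away from the robot), y along the row to the robot's left, z up. Shelf board with its top at z = 8 mm, x from -50 to 50 mm; end cheeks 50 mm high, inner faces at y = -144 and 144 mm; back rail 40 mm high, inner face at x = 46 mm; open front. Room for five jars and 18 mm over
- rack_row (a point): middle of the rack's shelf top below the row: 15 mm behind the rack's origin, 8 mm up; axes as the rack's. Four jars stand here side by side, centred on this line, almost touching (gaps under 1 mm), with 15 to 55 mm of room at each end of the row. They slide along the shelf under a few N
- knob_jar_mid (a point): centre of the square body, 43 mm above its foot, of the one jar with a raised round metal knob on its lid; otherwise like the other jars: 54 x 54 mm, 86 mm high, plus a knob 32 mm across and 16 mm high. It stands second or third in the row. x, y along the square sides (as the rack's at the start), z up
- loose_jar_mid (a point): centre (43 mm above its foot) of the jar to be put away, standing alone on the open table to the robot's right of the rack: square white canister with a flat lid (black rim, grey square panel), 54 x 54 mm and 86 mm high (lid included, same width all the way up), about 0.22 kg. x, y along its square sides, z up
- jar_a_mid (a point): centre (43 mm above its foot) of one of the three flat-lidded jars in the rack's row: square white canister with a flat lid (black rim, grey square panel), 54 x 54 mm and 86 mm high (lid included, same width all the way up), about 0.22 kg. x, y along its square sides, z up
- jar_b_mid (a point): centre (43 mm above its foot) of one of the three flat-lidded jars in the rack's row: square white canister with a flat lid (black rim, grey square panel), 54 x 54 mm and 86 mm high (lid included, same width all the way up), about 0.22 kg. x, y along its square sides, z up
- jar_c_mid (a point): centre (43 mm above its foot) of one of the three flat-lidded jars in the rack's row: square white canister with a flat lid (black rim, grey square panel), 54 x 54 mm and 86 mm high (lid included, same width all the way up), about 0.22 kg. x, y along its square sides, z up
- loose_jar: the loose jar itself; origin at the centre of its foot, z up
- bowl: bystander, not part of the job: steel mixing bowl, 190 mm across, 75 mm high; origin at the centre of its underside
- cutter: bystander, not part of the job: steel cutter ring, 70 mm across, 40 mm high; origin at the centre of its underside
- tin: bystander, not part of the job: round white jar with a black cap, 60 mm across, 70 mm high; origin at the centre of its underside
- spatula: bystander, not part of the job: spatula lying flat, 240 mm long; origin at its middle part, low down

How it is judged:
By the outcome, as a careful person would: the job done as asked, in the order asked, and still so for the second after the job is handed in, with the robot touching nothing.
It also fails if it takes over 67 s, if anything falls off the work surface, if the arm or the gripper's body presses on something with over 40 N, if the wrist force passes 120 N, or if a joint passes its speed limit or range.

## Working session

There is one attempt and no reset: what is moved stays moved. The work goes in short steps, Python scripts to look and compute and a tool call to move; the robot and the scene stay as the last step left them, time stands still between calls to the robot, and variables do not carry over. Pictures are saved under pics/ and viewed, on a budget of 10 in all, crops included, one or two more only if the job needs it, and the job is handed in when it is done.

Besides the shell and the picture viewer there is one more tool, called as a command line: name --argument value ..., lists and objects as JSON in quotes. carry_out: Moves the arm, as the interface text tells. Its arguments: {"type":"object","properties":{"motion":{"type":"array","items":{"type":"array","items":{"type":"array","items":{"type":"number"}}}},"grip_force":{"type":"number"}},"required":["motion"]}

```bash
mkdir -p pics; python3 - <<'E'
from rig import env
import cv2,numpy as np
for n in("top","side"):
    d=env.get_image(n); cv2.imwrite(f"pics/{n}0.png",d["image"][:,:,::-1])
    print(n,d["fov_y"],d["cx"],d["cy"],np.round(d["R"],4).tolist(),np.round(d["t"],4).tolist())
s=env.observe(); print(s["position"],np.round(s["tool_rot"],3).tolist(),s["grip_width"],s["time_s"],s["ft_force"])
E
```

```text
top 48.25693135602051 316.56475630900934 245.41393972387075 [[-0.0061, -1.0, 0.0033], [-0.9775, 0.0053, -0.211], [0.211, -0.0045, -0.9775]] [0.0736, 0.5402, 1.1138]
side 46.819416141504426 314.3286070147531 241.34541982642506 [[0.9637, -0.2669, -0.0025], [-0.1909, -0.6827, -0.7053], [0.1866, 0.6802, -0.7089]] [-0.4722, 0.2148, 1.2608]
[0.13955885 0.53174648 0.24177811] [[-0.001, 0.254, 0.967], [-0.001, 0.967, -0.254], [-1.0, -0.001, -0.0]] 0.08546044678012947 0.1 [-0.94147292  0.12374076  0.24154321]
```

View pics/top0.png

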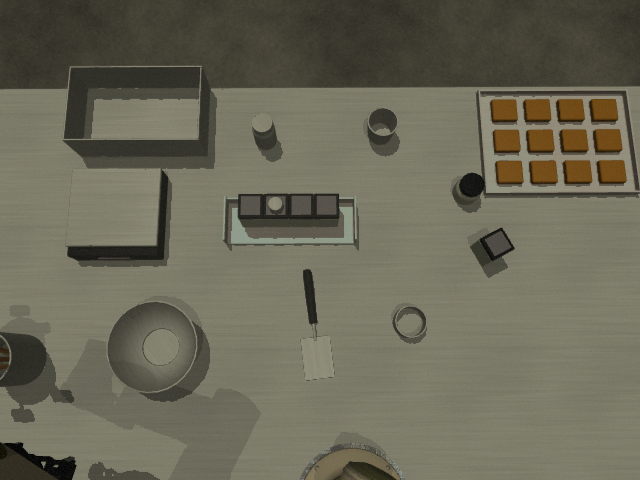

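View pics/side0.png

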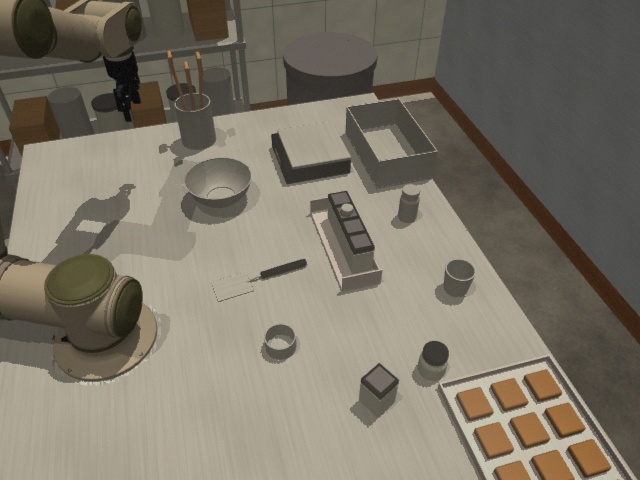

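The top view shows the row of four lids at u 238–339, v 194–218. The knob is second from the left, at (276,204). The loose jar's lid is at (497,243), the tin at (470,186) and the rack at u 224–357, v 196–245. So the gap belongs between the leftmost jar and the knob jar.

```bash
cat > h.py <<'E'
import cv2,numpy as np
from rig import env
def cam(n):
    d=env.get_image(n); d["f"]=240/np.tan(np.radians(d["fov_y"]/2)); d["R"]=np.array(d["R"]);d["t"]=np.array(d["t"]); return d
def ray(d,uv,z):
    uv=np.atleast_2d(uv).astype(float)
    r=np.c_[(uv[:,0]-d["cx"])/d["f"],(uv[:,1]-d["cy"])/d["f"],np.ones(len(uv))]@d["R"]
    c=-d["R"].T@d["t"]; return c+r*((z-c[2])/r[:,2])[:,None]
def proj(d,X):
    p=np.atleast_2d(X)@d["R"].T+d["t"]; return p[:,:2]/p[:,2:]*d["f"]+[d["cx"],d["cy"]]
E
python3 - <<'E'
from h import *
T=cam("top");S=cam("side")
def crop(d,x,y,w,h,s): return cv2.resize(d["image"][y:y+h,x:x+w,::-1],None,fx=s,fy=s,interpolation=cv2.INTER_NEAREST)
a=crop(T,215,180,150,75,4); b=crop(T,460,215,65,75,3)
c=crop(S,300,180,90,120,3); e=crop(S,345,350,70,75,3)
o=np.zeros((600,800,3),np.uint8)
def put(im,x,y): 
    h=min(im.shape[0],600-y);w=min(im.shape[1],800-x);o[y:y+h,x:x+w]=im[:h,:w]
put(a,0,0);put(b,605,0);put(c,0,300);put(e,280,300)
cv2.imwrite("pics/c1.png",cv2.convertScaleAbs(o,alpha=1.5))
g=T["image"].mean(2)
print("row profile v=206",g[204:208,220:362].mean(0).astype(int).tolist())
print("col u=300",g[185:255,298:304].mean(1).astype(int).tolist())
E
```

```text
row profile v=206 [119, 119, 119, 125, 144, 102, 57, 53, 64, 86, 85, 87, 89, 88, 89, 87, 89, 90, 41, 34, 54, 82, 83, 83, 83, 83, 83, 83, 82, 84, 84, 83, 83, 82, 84, 83, 83, 83, 82, 84, 46, 37, 32, 30, 37, 36, 82, 82, 86, 118, 129, 130, 131, 136, 134, 135, 132, 133, 130, 128, 124, 97, 59, 58, 81, 58, 37, 35, 27, 34, 36, 55, 82, 82, 82, 81, 81, 82, 81, 83, 83, 82, 82, 82, 81, 82, 82, 82, 81, 82, 81, 38, 35, 37, 33, 35, 43, 80, 81, 82, 82, 82, 83, 81, 81, 82, 82, 81, 82, 82, 81, 82, 81, 81, 81, 82, 49, 35, 32, 100, 104, 104, 104, 104, 105, 103, 104, 103, 104, 104, 104, 104, 88, 60, 112, 142, 107, 117, 118, 119, 117, 118]
col u=300 [118, 118, 120, 119, 120, 121, 119, 119, 90, 36, 42, 81, 81, 81, 82, 82, 82, 83, 81, 83, 81, 82, 83, 83, 82, 82, 83, 82, 82, 73, 34, 34, 29, 29, 51, 58, 58, 56, 57, 57, 57, 59, 80, 86, 87, 87, 87, 89, 87, 85, 85, 88, 94, 145, 142, 144, 143, 142, 95, 71, 92, 120, 119, 122, 118, 121, 120, 120, 120, 121]
```

View pics/c1.png

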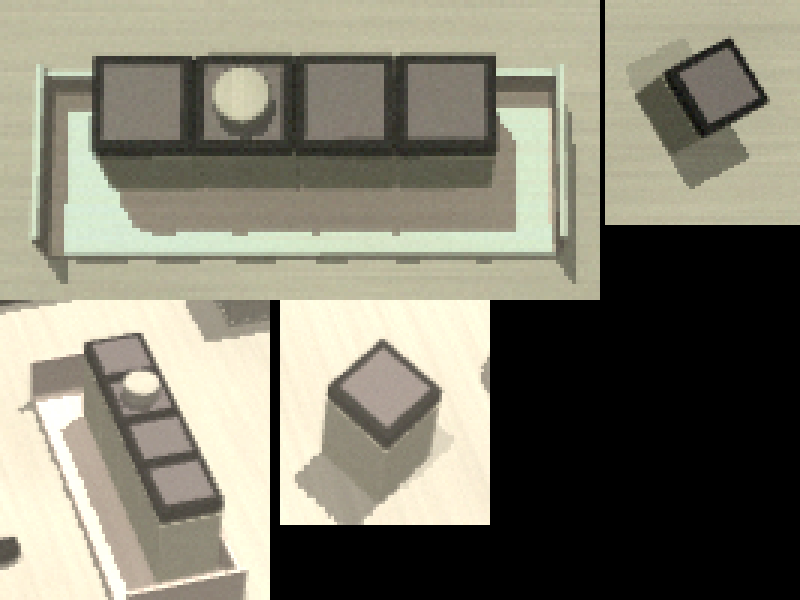

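The lids are clear. The grey panels give the lid centres, and the bright cheek tops near u≈224 and u≈355 give the rack. Next I measure.

```bash
cat > m.py <<'E'
from h import *
def panels(d,roi,amin=150):
    x,y,w,h=roi; im=d["image"][y:y+h,x:x+w].astype(int); g=im.mean(2)
    m=((g>62)&(g<115)&(im[...,0]-im[...,1]>1)).astype(np.uint8)
    m=cv2.morphologyEx(m,cv2.MORPH_OPEN,np.ones((3,3)))
    n,l,s,c=cv2.connectedComponentsWithStats(m,connectivity=4)
    out=[]
    for i in range(1,n):
        if s[i,4]>=amin:
            p=np.argwhere(l==i)[:,::-1].astype(np.float32)+[x,y]
            out.append((s[i,4],c[i]+[x,y],cv2.boxPoints(cv2.minAreaRect(p.astype(np.float32)))))
    return out
if __name__=="__main__":
    T=cam("top");S=cam("side")
    for n,d,roi,z in(("Trow",T,(232,188,112,32),.094),("Tloose",T,(470,225,50,40),.086),("Srow",S,(322,185,60,75),.094),("Sloose",S,(350,355,60,55),.086)):
        for a,c,b in panels(d,roi):
            P=ray(d,b,z); e=np.diff(np.r_[P,P[:1]],axis=0)[:,:2]
            print(n,a,c.round(1),ray(d,c,z)[0].round(4),"L",np.linalg.norm(e,axis=1).round(3),"ang",np.degrees(np.arctan2(e[:,1],e[:,0])).round(1))
    # cheeks, top view
    g=T["image"].mean(2)
    for v in(200,206,212,220,228,236):
        L=g[v,218:232]; Rr=g[v,348:362]; w=lambda s,o:o+np.argmax(s)
        print(v,L.astype(int),Rr.astype(int),ray(T,[w(L,218),v],.05)[0].round(4),ray(T,[w(Rr,348),v],.05)[0].round(4))
    for u in(245,260,280,300,320,340,350):
        c=g[232:252,u]; k=232+np.argmin(np.diff(c))+1; print("front",u,k,ray(T,[u,k-.5],.008)[0].round(4))
E
python3 m.py
```

```text
Trow 350 [250.1 205.2] [0.6221 0.2131 0.094 ] L [0.039 0.04  0.039 0.04 ] ang [ -90.3 -179.1   89.7    1.4]
Trow 356 [301.1 205. ] [0.6219 0.1034 0.094 ] L [0.039 0.04  0.039 0.04 ] ang [-90.3 179.8  89.7   0.2]
Trow 356 [326. 205.] [0.6217 0.0499 0.094 ] L [0.039 0.04  0.039 0.04 ] ang [-90.3 179.2  89.7  -0.4]
Tloose 341 [497.5 243.1] [ 0.5375 -0.316   0.086 ] L [0.041 0.041 0.041 0.041] ang [ -60.9 -154.6  118.9   25.8]
Srow 196 [340.1 197.8] [0.619  0.2116 0.094 ] L [0.048 0.051 0.046 0.05 ] ang [  -7.7 -104.6  172.2   76.7]
Srow 883 [341.5 237.3] [0.5782 0.0701 0.094 ] L [0.107 0.246 0.093 0.233] ang [  35.9  -77.7 -149.1  104.7]
Srow 216 [353.2 225.5] [0.6189 0.1022 0.094 ] L [0.048 0.045 0.046 0.044] ang [  -0.8 -101.8  178.8   79.5]
Srow 231 [360.1 240.4] [0.6185 0.0481 0.094 ] L [0.048 0.046 0.047 0.045] ang [   3.7  -99.4 -176.7   82. ]
Sloose 454 [379.6 378.6] [ 0.5348 -0.3169  0.086 ] L [0.047 0.046 0.046 0.045] ang [  31.1  -67.5 -150.1  113.8]
Sloose 691 [373.7 399.8] [ 0.5083 -0.3567  0.086 ] L [0.089 0.053 0.086 0.053] ang [ -15.6 -111.4  164.4   71.9]
200 [124 123 12
[... 560 characters left out ...]
47 146 145 134  83  96 141 111  74  74 116 117 117] [0.6012 0.2758 0.05  ] [ 0.5997 -0.002   0.05  ]
228 [116 119 119 119 117 141 122  60  51  55  89  88  88  88] [143 144 146 145 135  99  79 140 112  74  73 113 113 116] [0.5829 0.2774 0.05  ] [ 0.5814 -0.0039  0.05  ]
236 [117 117 115 115 125 145 100  61  55  62  87  88  91 145] [144 145 144 146 145  96  59 138 126  77  75 115 118 115] [0.5647 0.2769 0.05  ] [ 0.5631 -0.0058  0.05  ]
front 245 244 [0.5567 0.2335 0.008 ]
front 260 244 [0.5565 0.1993 0.008 ]
front 280 244 [0.5563 0.1537 0.008 ]
front 300 243 [0.5583 0.108  0.008 ]
front 320 243 [0.5581 0.0624 0.008 ]
front 340 243 [0.5579 0.0167 0.008 ]
front 350 243 [ 0.5577 -0.0062  0.008 ]
```

```bash
cat > go.py <<'E'
import sys,numpy as np
from scipy.spatial.transform import Rotation as Ro
from rig import env
# usage: go.py x y z psi(deg of jaw axis)  -> shift (cm) and turn (rad) in tool axes
s=env.observe(); p=np.array(s["position"]);R=np.array(s["tool_rot"])
print("t",round(s["time_s"],2),"p",p.round(4),"psi",np.degrees(np.arctan2(R[1,1],R[0,1])).round(2),"down",R[:,0].round(4),"grip",round(s["grip_width"],4),"F",np.round(s["ft_force"],1),"q6",np.round(s["q"][5],0))
if len(sys.argv)>4:
    x,y,z,a=map(float,sys.argv[1:5]);a=np.radians(a)
    yv=np.array([np.cos(a),np.sin(a),0]);xv=np.array([0,0,-1.]);D=np.c_[xv,yv,np.cross(xv,yv)]
    d=R.T@([x,y,z]-p)*100;w=Ro.from_matrix(R.T@D).as_rotvec()
    print("shift",d.round(2),"turn",w.round(3),"rows>=",np.ceil(max(np.linalg.norm(d)/4.17,np.degrees(np.linalg.norm(w))/7.16)))
E
```

carry_out --motion '[[[0.6,-1.3,3.7,0.11,0,0,8.5],[1.2,-2.6,7.4,0.22,0,0,8.5],[1.8,-3.9,11.1,0.33,0,0,8.5],[2.4,-5.2,14.8,0.44,0,0,8.5],[3.0,-6.5,18.5,0.55,0,0,8.5]]]' --grip_force 25

```text
time_s: 0.72
position: [0.3033, 0.4209, 0.2121]
tool_rot: [[0.0, 0.726, 0.688], [0.0, 0.688, -0.726], [-1.0, 0.0, -0.0]]
ft_force: [0.4, 1.1, -0.0]
grip_width: 0.0848
```

```bash
python3 go.py .621 .2125 .15 0
```

```text
t 0.72 p [0.3033 0.4209 0.2121] psi 43.49 down [ 1.e-04  1.e-04 -1.e+00] grip 0.0848 F [ 0.4  1.1 -0. ] q6 -2.0
shift [ 6.22  8.71 36.98] turn [ 0.759 -0.    -0.   ] rows>= 10.0
```

carry_out --motion '[[[0.6,0.9,3.8,0.11,0,0,8.5],[1.2,1.8,7.6,0.22,0,0,8.5],[1.8,2.7,11.4,0.33,0,0,8.5],[2.4,3.6,15.2,0.44,0,0,8.5],[3.0,4.5,19.0,0.55,0,0,8.5]]]'

```text
time_s: 1.13
position: [0.4675, 0.3146, 0.1821]
tool_rot: [[0.0, 0.978, 0.207], [0.0, 0.207, -0.978], [-1.0, 0.0, -0.0]]
ft_force: [0.6, 1.4, 0.3]
grip_width: 0.0851
```

```bash
python3 go.py .621 .2125 .15 0
```

```text
t 1.13 p [0.4675 0.3146 0.1821] psi 11.94 down [ 0.e+00  1.e-04 -1.e+00] grip 0.0851 F [0.6 1.4 0.3] q6 10.0
shift [ 3.21 12.91 13.17] turn [ 0.208 -0.    -0.   ] rows>= 5.0
```

carry_out --motion '[[[0.7,2.6,2.7,0.05,0,0,8.5],[1.4,5.2,5.4,0.1,0,0,8.5],[2.1,7.8,8.0,0.15,0,0,8.5],[2.8,10.4,10.6,0.208,0,0,8.5],[3.2,12.9,13.2,0.208,0,0,8.5]]]'

```text
time_s: 1.55
position: [0.6213, 0.2131, 0.1493]
tool_rot: [[-0.001, 1.0, 0.003], [-0.0, 0.003, -1.0], [-1.0, -0.001, 0.0]]
ft_force: [0.1, -0.0, 0.0]
grip_width: 0.0849
```

carry_out --motion '[[[0,0,0,0,0,0,8.5],[0,0,0,0,0,0,8.5],[0,0,0,0,0,0,8.5]]]'

```text
time_s: 1.8
position: [0.6197, 0.2147, 0.1502]
tool_rot: [[-0.001, 1.0, 0.006], [0.0, 0.006, -1.0], [-1.0, -0.001, -0.0]]
ft_force: [0.5, -0.8, -0.0]
grip_width: 0.0854
```

```bash
python3 go.py .621 .2125 .064 0
```

```text
t 1.8 p [0.6197 0.2147 0.1502] psi 0.35 down [-7.e-04  2.e-04 -1.e+00] grip 0.0854 F [ 0.5 -0.8 -0. ] q6 8.0
shift [8.62 0.13 0.22] turn [ 0.006 -0.     0.001] rows>= 3.0
```

carry_out --motion '[[[2.2,0.05,0.1,0,0,0,8.5],[4.4,0.1,0.2,0,0,0,8.5],[6.4,0.1,0.2,0,0,0,8.5],[8.0,0.1,0.2,0,0,0,8.5],[8.6,0.1,0.2,0,0,0,8.5]]]'

```text
time_s: 2.22
position: [0.6192, 0.2135, 0.0625]
tool_rot: [[-0.004, 1.0, 0.008], [-0.0, 0.008, -1.0], [-1.0, -0.004, 0.0]]
ft_force: [0.3, -0.4, 0.0]
grip_width: 0.0848
```

carry_out --motion '[[[0,0,0,0,0,0,7],[0,0,0,0,0,0,6.4],[0,0,0,0,0,0,6],[0,0,0,0,0,0,5.6],[0,0,0,0,0,0,5.0]]]'

```text
time_s: 2.63
position: [0.6216, 0.2127, 0.0657]
tool_rot: [[0.002, 1.0, 0.006], [0.0, 0.006, -1.0], [-1.0, 0.002, -0.0]]
ft_force: [-0.7, 0.6, 4.8]
grip_width: 0.0536
```

carry_out --motion '[[[0,0,0,0,0,0,5.0],[0,0,0,0,0,0,5.0],[0,0,0,0,0,0,5.0],[0,0,0,0,0,0,5.0]]]' --grip_force 25

```text
time_s: 2.97
position: [0.6216, 0.2127, 0.0657]
tool_rot: [[0.002, 1.0, 0.006], [0.001, 0.006, -1.0], [-1.0, 0.002, -0.001]]
ft_force: [-1.1, 0.5, 6.9]
grip_width: 0.054
```

```bash
python3 go.py .621 .2485 .064 0; python3 - <<'E'
from h import *
T=cam("top");S=cam("side")
a=cv2.resize(T["image"][170:260,190:370,::-1],None,fx=4,fy=4)[:, :480];b=cv2.resize(S["image"][150:300,290:395,::-1],None,fx=3,fy=3)
o=np.zeros((450,800,3),np.uint8);o[:360,:480]=a;o[:,485:800]=b;cv2.imwrite("pics/c2.png",cv2.convertScaleAbs(o,alpha=1.5))
E
```

```text
t 2.97 p [0.6216 0.2127 0.0657] psi 0.35 down [ 1.9e-03  5.0e-04 -1.0e+00] grip 0.054 F [-1.1  0.5  6.9] q6 8.0
shift [ 0.17 -0.03 -3.58] turn [ 0.006 -0.001 -0.002] rows>= 1.0
```

View pics/c2.png

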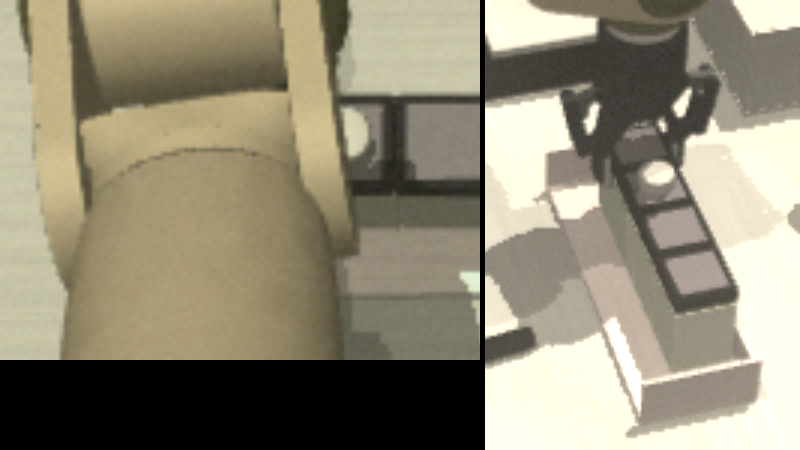

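The side view shows the fingers gripping the leftmost jar's front and back faces, around (640,130) in the crop. The opening reads 54 mm, which matches the jar. I slide it left along the shelf.

carry_out --motion '[[[0,0,-0.7,0,0,0,5],[0,0,-1.4,0,0,0,5],[0,0,-2.1,0,0,0,5],[0,0,-2.8,0,0,0,5],[0,0,-3.5,0,0,0,5]]]'

```text
time_s: 3.48
position: [0.6216, 0.2472, 0.0657]
tool_rot: [[0.002, 1.0, 0.006], [-0.001, 0.006, -1.0], [-1.0, 0.002, 0.001]]
ft_force: [-4.0, -16.9, 14.0]
grip_width: 0.0537
```

carry_out --motion '[[[0,0,0,0,0,0,5],[0,0,0,0,0,0,5],[0,0,0,0,0,0,5]]]'

```text
time_s: 3.73
position: [0.6216, 0.2475, 0.0657]
tool_rot: [[0.002, 1.0, 0.006], [0.0, 0.006, -1.0], [-1.0, 0.002, -0.0]]
ft_force: [0.6, -0.4, 4.7]
grip_width: 0.0537
```

```bash
python3 go.py .621 .1578 .15 0
```

```text
t 3.73 p [0.6216 0.2475 0.0657] psi 0.34 down [ 2.4e-03  4.0e-04 -1.0e+00] grip 0.0537 F [ 0.6 -0.4  4.7] q6 11.0
shift [-8.44 -0.09  8.96] turn [ 0.006 -0.    -0.002] rows>= 3.0
```

carry_out --motion '[[[0,0,0,0,0,0,5.8],[0,0,0,0,0,0,6.6],[0,0,0,0,0,0,7.5],[0,0,0,0,0,0,8.5],[0,0,0,0,0,0,8.5]]]'

```text
time_s: 4.15
position: [0.6209, 0.2474, 0.0642]
tool_rot: [[-0.0, 1.0, 0.006], [-0.0, 0.006, -1.0], [-1.0, -0.0, 0.0]]
ft_force: [-0.4, -0.5, 0.6]
grip_width: 0.0848
```

carry_out --motion '[[[-2.5,0,0,0,0,0,8.5],[-5.5,0,0,0,0,0,8.5],[-8.4,0,0,0,0,0,8.5],[-8.4,0,0,0,0,0,8.5]]]'

```text
time_s: 4.48
position: [0.6231, 0.248, 0.1547]
tool_rot: [[0.01, 1.0, 0.006], [0.002, 0.006, -1.0], [-1.0, 0.01, -0.002]]
ft_force: [0.2, -0.4, 0.0]
grip_width: 0.0851
```

carry_out --motion '[[[0,0,3,0,0,0,8.5],[0,0,6,0,0,0,8.5],[0,0,9,0,0,0,8.5],[0,0,9,0,0,0,8.5],[0,0,9,0,0,0,8.5]]]'

```text
time_s: 4.9
position: [0.6216, 0.1563, 0.1481]
tool_rot: [[-0.0, 1.0, 0.004], [0.0, 0.004, -1.0], [-1.0, -0.0, -0.0]]
ft_force: [0.1, 0.1, 0.6]
grip_width: 0.0849
```

```bash
python3 go.py .621 .1578 .066 0
```

```text
t 4.9 p [0.6216 0.1563 0.1481] psi 0.21 down [-4.e-04  1.e-04 -1.e+00] grip 0.0849 F [0.1 0.1 0.6] q6 3.0
shift [ 8.21 -0.05 -0.15] turn [ 0.004 -0.     0.   ] rows>= 2.0
```

carry_out --motion '[[[2.5,0,-0.1,0,0,0,8.5],[5.0,0,-0.1,0,0,0,8.5],[7,0,-0.1,0,0,0,8.5],[8.2,0,-0.1,0,0,0,8.5],[8.2,0,-0.1,0,0,0,8.5]]]'

```text
time_s: 5.32
position: [0.6199, 0.1596, 0.0631]
tool_rot: [[-0.006, 1.0, 0.007], [-0.0, 0.007, -1.0], [-1.0, -0.006, 0.0]]
ft_force: [-0.5, 0.9, 0.8]
grip_width: 0.085
```

carry_out --motion '[[[0,0,0,0,0,0,7],[0,0,0,0,0,0,6.4],[0,0,0,0,0,0,6],[0,0,0,0,0,0,5.6],[0,0,0,0,0,0,5.0]]]'

```text
time_s: 5.73
position: [0.6218, 0.1586, 0.0673]
tool_rot: [[0.002, 1.0, 0.006], [0.0, 0.006, -1.0], [-1.0, 0.002, -0.0]]
ft_force: [-0.3, 1.0, 3.5]
grip_width: 0.0537
```

carry_out --motion '[[[0,0,0,0,0,0,5.0],[0,0,0,0,0,0,5.0],[0,0,0,0,0,0,5.0]]]' --grip_force 30

```text
time_s: 5.98
position: [0.6218, 0.1586, 0.0674]
tool_rot: [[0.002, 1.0, 0.006], [0.0, 0.006, -1.0], [-1.0, 0.002, -0.0]]
ft_force: [-1.3, 0.1, 6.7]
grip_width: 0.0539
```

carry_out --motion '[[[0,0,0.5,0,0,0,5],[0,0,1.0,0,0,0,5],[0,0,1.5,0,0,0,5],[0,0,2.0,0,0,0,5],[0,0,2.4,0,0,0,5]]]'

```text
time_s: 6.4
position: [0.6222, 0.1348, 0.0674]
tool_rot: [[0.002, 1.0, 0.006], [0.001, 0.006, -1.0], [-1.0, 0.002, -0.001]]
ft_force: [0.5, 2.7, 4.6]
grip_width: 0.054
```

```bash
python3 go.py .621 .129 .066 0
```

```text
t 6.4 p [0.6222 0.1348 0.0674] psi 0.34 down [ 0.0022  0.0011 -1.    ] grip 0.054 F [0.5 2.7 4.6] q6 1.0
shift [ 0.14 -0.12  0.57] turn [ 0.006 -0.001 -0.002] rows>= 1.0
```

carry_out --motion '[[[0,0,0.2,0,0,0,5],[0,0,0.35,0,0,0,5],[0,0,0.45,0,0,0,5],[0,0,0.45,0,0,0,5]]]'

```text
time_s: 6.73
position: [0.6222, 0.1302, 0.0674]
tool_rot: [[0.002, 1.0, 0.006], [0.001, 0.006, -1.0], [-1.0, 0.002, -0.001]]
ft_force: [-0.3, 1.2, 5.3]
grip_width: 0.0538
```

carry_out --motion '[[[0,0,0,0,0,0,5.8],[0,0,0,0,0,0,6.6],[0,0,0,0,0,0,7.5],[0,0,0,0,0,0,8.5],[0,0,0,0,0,0,8.5]]]'

```text
time_s: 7.15
position: [0.6216, 0.1299, 0.0662]
tool_rot: [[-0.0, 1.0, 0.006], [-0.0, 0.006, -1.0], [-1.0, -0.0, 0.0]]
ft_force: [0.6, -0.7, -0.1]
grip_width: 0.085
```

carry_out --motion '[[[-2.5,0,0,0,0,0,8.5],[-5.5,0,0,0,0,0,8.5],[-9,0,0,0,0,0,8.5],[-12.5,0,0,0,0,0,8.5],[-12.5,0,0,0,0,0,8.5]]]'

```text
time_s: 7.57
position: [0.6239, 0.1301, 0.1988]
tool_rot: [[0.012, 1.0, 0.006], [0.0, 0.006, -1.0], [-1.0, 0.012, -0.0]]
ft_force: [-0.4, -0.5, 0.3]
grip_width: 0.0852
```

```bash
python3 go.py .536 -.3165 .19 27.5
```

```text
t 7.57 p [0.6239 0.1301 0.1988] psi 0.35 down [ 1.240e-02  2.000e-04 -9.999e-01] grip 0.0852 F [-0.4 -0.5  0.3] q6 1.0
shift [ 0.76 -9.07 44.6 ] turn [-0.474  0.003 -0.012] rows>= 11.0
```

carry_out --motion '[[[0,-0.8,4,-0.05,0,0,8.5],[0,-1.6,8,-0.1,0,0,8.5],[0,-2.4,12,-0.15,0,0,8.5],[0,-3.2,16,-0.2,0,0,8.5],[0,-4.0,20,-0.25,0,0,8.5]]]'

```text
time_s: 7.98
position: [0.5821, -0.0719, 0.1912]
tool_rot: [[0.0, 0.967, 0.256], [-0.0, 0.256, -0.967], [-1.0, 0.0, 0.0]]
ft_force: [0.9, -0.3, -0.4]
grip_width: 0.0849
```

```bash
python3 go.py .536 -.3165 .17 27.5; python3 - <<'E'
from h import *
from m import panels
T=cam("top");S=cam("side")
for n,d,roi in(("T",T,(218,188,140,32)),("S",S,(315,180,75,90))):
    for a,c,b in panels(d,roi): print(n,a,c.round(1),ray(d,c,.094)[0].round(4))
a=cv2.resize(T["image"][180:255,215:365,::-1],None,fx=3,fy=3);b=cv2.resize(S["image"][170:300,290:400,::-1],None,fx=3,fy=3)
o=np.zeros((390,800,3),np.uint8);o[:225,:450]=a;o[:,455:785]=b;cv2.imwrite("pics/c3.png",cv2.convertScaleAbs(o,alpha=1.5))
E
```

```text
t 7.98 p [ 0.5821 -0.0719  0.1912] psi 14.83 down [ 0. -0. -1.] grip 0.0849 F [ 0.9 -0.3 -0.4] q6 -33.0
shift [  2.12 -10.72  22.46] turn [-0.221  0.     0.   ] rows>= 6.0
T 356 [234.3 204.9] [0.6229 0.2469 0.094 ]
T 365 [313.6 204.8] [0.6223 0.0765 0.094 ]
T 345 [338.9 204.4] [0.6227 0.0221 0.094 ]
S 546 [338.  187.2] [0.6265 0.2549 0.094 ]
S 563 [333.  208.9] [0.5883 0.1752 0.094 ]
S 220 [364.4 248.5] [0.6196 0.0194 0.094 ]
S 342 [359.7 263.6] [ 0.5929 -0.0241  0.094 ]
```

View pics/c3.png

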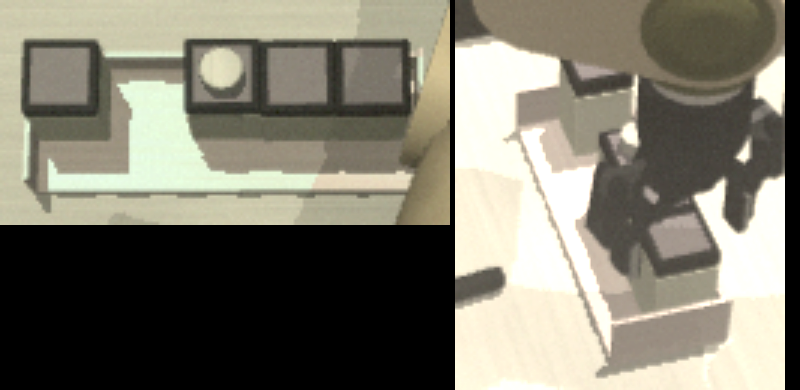

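The gap is open, between A's lid at about u 234 and the knob jar at about u 289. That is about 62 mm, with every jar upright. Now the loose jar.

carry_out --motion '[[[0.3,-1.7,3.6,-0.05,0,0,8.5],[0.6,-3.4,7.2,-0.1,0,0,8.5],[0.9,-5.1,10.8,-0.15,0,0,8.5],[1.2,-6.8,14.4,-0.2,0,0,8.5],[1.5,-8.5,18,-0.22,0,0,8.5]]]'

```text
time_s: 8.5
position: [0.5459, -0.2671, 0.1761]
tool_rot: [[0.0, 0.888, 0.461], [0.0, 0.461, -0.888], [-1.0, 0.0, -0.0]]
ft_force: [0.2, -0.3, 0.1]
grip_width: 0.0851
```

```bash
python3 go.py .536 -.3165 .15 27.5
```

```text
t 8.5 p [ 0.5459 -0.2671  0.1761] psi 27.44 down [ 2.e-04  2.e-04 -1.e+00] grip 0.0851 F [ 0.2 -0.3  0.1] q6 -65.0
shift [ 2.61 -3.15  3.93] turn [-0.001 -0.    -0.   ] rows>= 2.0
```

carry_out --motion '[[[0.9,-1.2,1.5,0,0,0,8.5],[1.8,-2.4,3,0,0,0,8.5],[2.6,-3.15,3.95,0,0,0,8.5],[2.6,-3.15,3.95,0,0,0,8.5],[2.6,-3.15,3.95,0,0,0,8.5]]]'

```text
time_s: 8.92
position: [0.5364, -0.3148, 0.1499]
tool_rot: [[-0.001, 0.889, 0.458], [0.001, 0.458, -0.889], [-1.0, -0.0, -0.001]]
ft_force: [0.3, 0.4, -0.5]
grip_width: 0.0849
```

```bash
python3 go.py .536 -.3165 .057 27.5
```

```text
t 8.92 p [ 0.5364 -0.3148  0.1499] psi 27.26 down [-7.e-04  1.e-03 -1.e+00] grip 0.0849 F [ 0.3  0.4 -0.5] q6 -69.0
shift [ 9.29 -0.11  0.14] turn [-0.004 -0.001  0.   ] rows>= 3.0
```

carry_out --motion '[[[2.5,-0.05,0.1,0,0,0,8.5],[5.0,-0.1,0.15,0,0,0,8.5],[7.5,-0.1,0.15,0,0,0,8.5],[9.1,-0.1,0.15,0,0,0,8.5],[9.2,-0.1,0.15,0,0,0,8.5]]]'

```text
time_s: 9.33
position: [0.5357, -0.3148, 0.0558]
tool_rot: [[-0.004, 0.888, 0.46], [0.004, 0.46, -0.888], [-1.0, -0.002, -0.005]]
ft_force: [-1.4, 0.6, -0.4]
grip_width: 0.0849
```

carry_out --motion '[[[0,0,0,0,0,0,7],[0,0,0,0,0,0,6.4],[0,0,0,0,0,0,6],[0,0,0,0,0,0,5.6],[0,0,0,0,0,0,5.0]]]' --grip_force 25

```text
time_s: 9.75
position: [0.5366, -0.3174, 0.0597]
tool_rot: [[0.002, 0.889, 0.458], [-0.001, 0.458, -0.889], [-1.0, 0.001, 0.002]]
ft_force: [1.2, 1.1, 5.5]
grip_width: 0.0533
```

carry_out --motion '[[[0,0,0,0,0,0,5.0],[0,0,0,0,0,0,5.0],[0,0,0,0,0,0,5.0],[0,0,0,0,0,0,5.0],[0,0,0,0,0,0,5.0]]]' --grip_force 40

```text
time_s: 10.17
position: [0.5366, -0.3174, 0.0597]
tool_rot: [[0.002, 0.889, 0.458], [-0.001, 0.458, -0.889], [-1.0, 0.001, 0.002]]
ft_force: [-0.5, 1.7, 5.8]
grip_width: 0.0536
```

```bash
python3 go.py .536 -.3165 .16 27.5
```

```text
t 10.17 p [ 0.5366 -0.3174  0.0597] psi 27.27 down [ 0.0019 -0.0012 -1.    ] grip 0.0536 F [-0.5  1.7  5.8] q6 -69.0
shift [-10.03  -0.    -0.09] turn [-0.004  0.002 -0.001] rows>= 3.0
```

carry_out --motion '[[[-2,0,0,0,0,0,5],[-4,0,0,0,0,0,5],[-6.5,0,0,0,0,0,5],[-9,0,0,0,0,0,5],[-10,0,0,0,0,0,5]]]'

```text
time_s: 10.58
position: [0.5367, -0.3179, 0.1617]
tool_rot: [[0.004, 0.889, 0.458], [-0.003, 0.458, -0.889], [-1.0, 0.002, 0.004]]
ft_force: [-0.2, -0.2, -2.8]
grip_width: 0.0537
```

```bash
python3 go.py .525 .188 .16 0.3
```

```text
t 10.58 p [ 0.5367 -0.3179  0.1617] psi 27.27 down [ 0.0035 -0.0032 -1.    ] grip 0.0537 F [-0.2 -0.2 -2.8] q6 -69.0
shift [ 1.000e-02  2.213e+01 -4.550e+01] turn [ 0.471  0.004 -0.003] rows>= 13.0
```

carry_out --motion '[[[0,1.6,-3.3,0.04,0,0,5],[0,3.3,-6.8,0.08,0,0,5],[0,5.0,-10.3,0.12,0,0,5],[0,6.7,-13.8,0.16,0,0,5],[0,8.4,-17.3,0.2,0,0,5]]]'

```text
time_s: 11.0
position: [0.5307, -0.1232, 0.1576]
tool_rot: [[-0.001, 0.963, 0.27], [0.001, 0.27, -0.963], [-1.0, -0.001, -0.001]]
ft_force: [1.2, -0.2, -3.1]
grip_width: 0.0531
```

```bash
python3 go.py .525 .188 .16 0.3
```

```text
t 11.0 p [ 0.5307 -0.1232  0.1576] psi 15.67 down [-1.1e-03  5.0e-04 -1.0e+00] grip 0.0531 F [ 1.2 -0.2 -3.1] q6 -41.0
shift [ -0.22   7.86 -30.12] turn [ 0.268 -0.001  0.001] rows>= 8.0
```

carry_out --motion '[[[0,1.0,-3.6,0.05,0,0,5],[0,2.0,-7.3,0.1,0,0,5],[0,2.9,-11.0,0.15,0,0,5],[-0.1,3.9,-14.7,0.2,0,0,5],[-0.2,4.9,-18.4,0.25,0,0,5]]]'

```text
time_s: 11.42
position: [0.5277, 0.0672, 0.1597]
tool_rot: [[-0.001, 1.0, 0.023], [0.0, 0.023, -1.0], [-1.0, -0.001, -0.0]]
ft_force: [1.3, 0.0, -2.5]
grip_width: 0.0538
```

```bash
python3 go.py .525 .188 .16 0.3
```

```text
t 11.42 p [0.5277 0.0672 0.1597] psi 1.33 down [-1.2e-03  1.0e-04 -1.0e+00] grip 0.0538 F [ 1.3  0.  -2.5] q6 -7.0
shift [-3.000e-02  1.000e-02 -1.209e+01] turn [ 0.018 -0.     0.001] rows>= 3.0
```

carry_out --motion '[[[0,0,-3.5,0.005,0,0,5],[0,0,-7,0.01,0,0,5],[0,0,-10.5,0.012,0,0,5],[0,0,-12.0,0.012,0,0,5],[0,0,-12.0,0.012,0,0,5]]]'

```text
time_s: 11.83
position: [0.5244, 0.1884, 0.1595]
tool_rot: [[-0.001, 1.0, 0.018], [0.001, 0.018, -1.0], [-1.0, -0.001, -0.001]]
ft_force: [-1.4, 0.4, -3.2]
grip_width: 0.0537
```

carry_out --motion '[[[0,0,0,0,0,0,5],[0,0,0,0,0,0,5]]]'

```text
time_s: 12.0
position: [0.5252, 0.1846, 0.1599]
tool_rot: [[-0.001, 1.0, 0.014], [-0.0, 0.014, -1.0], [-1.0, -0.001, 0.0]]
ft_force: [-1.1, 0.7, -1.9]
grip_width: 0.0536
```

```bash
python3 go.py .53 .188 .072 0.3;  python3 - <<'E'
from h import *
T=cam("top");S=cam("side")
a=cv2.resize(T["image"][180:270,215:365,::-1],None,fx=3,fy=3);b=cv2.resize(S["image"][150:300,285:395,::-1],None,fx=3,fy=3)
o=np.zeros((450,800,3),np.uint8);o[:270,:450]=a;o[:,455:785]=b;cv2.imwrite("pics/c4.png",cv2.convertScaleAbs(o,alpha=1.5))
E
```

```text
t 12.0 p [0.5252 0.1846 0.1599] psi 0.78 down [-9.e-04 -4.e-04 -1.e+00] grip 0.0536 F [-1.1  0.7 -1.9] q6 6.0
shift [ 8.79  0.49 -0.34] turn [0.008 0.    0.001] rows>= 3.0
```

View pics/c4.png

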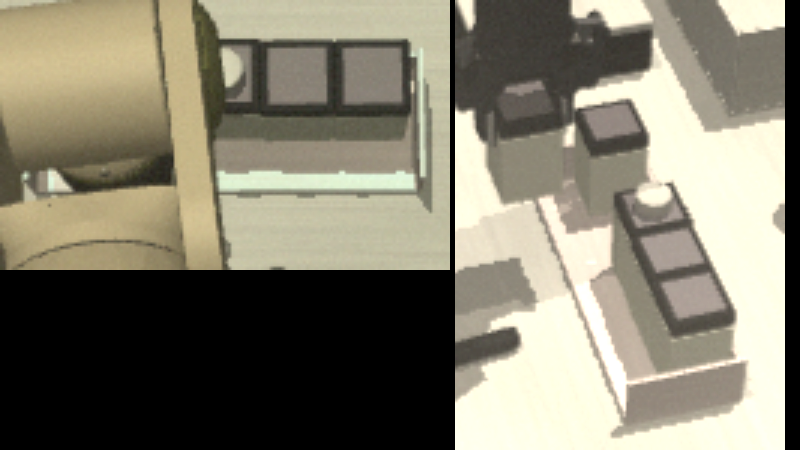

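The side view shows the jar held upright in front of the rack, lined up with the gap, with its lid panel near pixel (309,183). I lower it to just above shelf height.

carry_out --motion '[[[2.5,0.2,-0.1,0,0,0,5],[5,0.4,-0.2,0,0,0,5],[7,0.4,-0.2,0.005,0,0,5],[8.5,0.4,-0.3,0.005,0,0,5],[8.7,0.4,-0.3,0.008,0,0,5]]]'

```text
time_s: 12.52
position: [0.5282, 0.1873, 0.0707]
tool_rot: [[-0.005, 1.0, 0.004], [-0.001, 0.004, -1.0], [-1.0, -0.005, 0.001]]
ft_force: [-0.5, -1.0, -3.1]
grip_width: 0.0535
```

carry_out --motion '[[[0,0,0,0,0,0,5],[0,0,0,0,0,0,5]]]'

```text
time_s: 12.68
position: [0.5299, 0.1879, 0.0742]
tool_rot: [[0.001, 1.0, 0.005], [0.0, 0.005, -1.0], [-1.0, 0.001, -0.0]]
ft_force: [-0.2, 0.2, -2.0]
grip_width: 0.0535
```

```bash
python3 go.py .6218 .188 .070 0.3;  python3 - <<'E'
from h import *
from m import panels
S=cam("side")
p=np.array(env.observe()["position"])
z=p[2]-.0597+.086
u,v=proj(S,[p[0],p[1],z])[0]; print("expected px",u,v)
for a,c,b in panels(S,(int(u)-18,int(v)-15,36,30),80): print(a,c.round(1),ray(S,c,z)[0].round(4))
x,y=int(u)-60,int(v)-60
b=cv2.resize(S["image"][y:y+150,x:x+160,::-1],None,fx=4,fy=4,interpolation=cv2.INTER_CUBIC)
cv2.imwrite("pics/c5.png",cv2.convertScaleAbs(b,alpha=1.5))
E
```

```text
t 12.68 p [0.5299 0.1879 0.0742] psi 0.3 down [ 1.3e-03  1.0e-04 -1.0e+00] grip 0.0535 F [-0.2  0.2 -2. ] q6 7.0
shift [0.44 9.18 0.04] turn [-0.    -0.    -0.001] rows>= 3.0
expected px 309.6958357912519 207.73724958804394
```

View pics/c5.png

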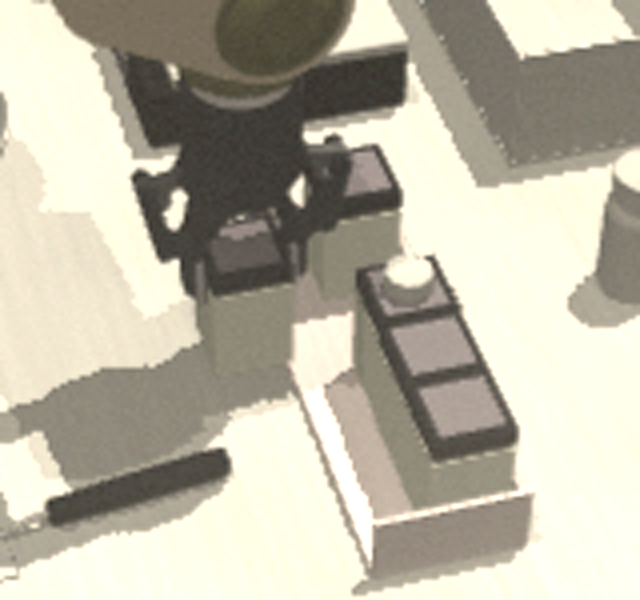

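The side view shows the jar upright in front of the gap, its lid around crop (250,255), between A and the knob jar. I insert it slowly and watch the force.

carry_out --motion '[[[0.2,1.2,0,0,0,0,5],[0.3,2.4,0,0,0,0,5],[0.4,3.6,0,0,0,0,5],[0.4,4.6,0,0,0,0,5],[0.4,5.5,0,0,0,0,5]]]'

```text
time_s: 13.15
position: [0.5855, 0.1886, 0.0706]
tool_rot: [[0.002, 1.0, 0.006], [0.0, 0.006, -1.0], [-1.0, 0.002, -0.0]]
ft_force: [-0.2, 0.1, -2.6]
grip_width: 0.0535
```

carry_out --motion '[[[0,0.8,0,0,0,0,5],[0,1.6,0,0,0,0,5],[0,2.4,0,0,0,0,5],[0,2.4,0,0,0,0,5]]]'

```text
time_s: 13.48
position: [0.6098, 0.1887, 0.0697]
tool_rot: [[0.002, 1.0, 0.006], [0.0, 0.006, -1.0], [-1.0, 0.002, -0.0]]
ft_force: [-0.0, 0.0, -3.0]
grip_width: 0.0539
```

```bash
python3 go.py .6218 .188 .0677 0.3
```

```text
t 13.48 p [0.6098 0.1887 0.0697] psi 0.32 down [ 1.8e-03  1.0e-04 -1.0e+00] grip 0.0539 F [-0.  0. -3.] q6 6.0
shift [0.2  1.2  0.08] turn [ 0.    -0.    -0.002] rows>= 1.0
```

carry_out --motion '[[[0.15,0.4,0,0,0,0,5],[0.2,0.8,0,0,0,0,5],[0.2,1.2,0,0,0,0,5],[0.2,1.2,0,0,0,0,5]]]'

```text
time_s: 13.82
position: [0.6212, 0.189, 0.0678]
tool_rot: [[0.002, 1.0, 0.006], [0.0, 0.006, -1.0], [-1.0, 0.002, -0.0]]
ft_force: [1.6, -0.0, 2.3]
grip_width: 0.0536
```

carry_out --motion '[[[0,0,0.1,0,0,0,5],[0,0,0.2,0,0,0,5],[0,0,0.3,0,0,0,5],[0,0,0.3,0,0,0,5]]]'

```text
time_s: 14.15
position: [0.6206, 0.1859, 0.0678]
tool_rot: [[0.001, 1.0, 0.006], [0.0, 0.006, -1.0], [-1.0, 0.001, -0.0]]
ft_force: [1.0, 0.7, 4.8]
grip_width: 0.0538
```

```bash
python3 go.py .6218 .185 .0677 0.3
```

```text
t 14.15 p [0.6206 0.1859 0.0678] psi 0.34 down [ 1.e-03  4.e-04 -1.e+00] grip 0.0538 F [1.  0.7 4.8] q6 6.0
shift [0.01 0.12 0.09] turn [ 0.001 -0.    -0.001] rows>= 1.0
```

carry_out --motion '[[[0,0.1,0,0,0,0,5],[0,0.1,0,0,0,0,5]]]'

```text
time_s: 14.32
position: [0.621, 0.1859, 0.0677]
tool_rot: [[-0.001, 1.0, 0.006], [-0.0, 0.006, -1.0], [-1.0, -0.001, 0.0]]
ft_force: [-2.2, 0.6, 7.2]
grip_width: 0.0535
```

carry_out --motion '[[[0,0,0,0,0,0,5.8],[0,0,0,0,0,0,6.6],[0,0,0,0,0,0,7.5],[0,0,0,0,0,0,8.5],[0,0,0,0,0,0,8.5]]]'

```text
time_s: 14.73
position: [0.6212, 0.1858, 0.0671]
tool_rot: [[-0.0, 1.0, 0.006], [-0.0, 0.006, -1.0], [-1.0, -0.0, 0.0]]
ft_force: [0.5, 0.5, -0.2]
grip_width: 0.085
```

carry_out --motion '[[[-2.5,0,0,0,0,0,8.5],[-5.5,0,0,0,0,0,8.5],[-9,0,0,0,0,0,8.5],[-12.5,0,0,0,0,0,8.5],[-15,0,0,0,0,0,8.5]]]'

```text
time_s: 15.15
position: [0.6216, 0.1859, 0.2207]
tool_rot: [[0.003, 1.0, 0.006], [0.0, 0.006, -1.0], [-1.0, 0.003, -0.0]]
ft_force: [0.6, 1.0, 0.8]
grip_width: 0.0851
```

carry_out --motion '[[[0,-2,-3,0,0,0,8.5],[0,-4,-6,0,0,0,8.5],[0,-6,-9,0,0,0,8.5],[0,-8,-12,0,0,0,8.5],[0,-10,-15,0,0,0,8.5]]]'

```text
time_s: 15.57
position: [0.5193, 0.3365, 0.2173]
tool_rot: [[-0.0, 1.0, 0.006], [-0.0, 0.006, -1.0], [-1.0, -0.0, 0.0]]
ft_force: [-0.7, 0.4, 0.1]
grip_width: 0.0853
```

carry_out --motion '[[[0,-2,-3,0,0,0,8.5],[0,-4,-6,0,0,0,8.5],[0,-6,-9,0,0,0,8.5],[0,-8,-9,0,0,0,8.5],[0,-8,-9,0,0,0,8.5]]]'

```text
time_s: 15.98
position: [0.4364, 0.4264, 0.2173]
tool_rot: [[-0.001, 1.0, 0.01], [-0.0, 0.01, -1.0], [-1.0, -0.001, 0.0]]
ft_force: [-0.1, 0.2, 0.1]
grip_width: 0.085
```

```bash
python3 go.py; python3 - <<'E'
from h import *
from m import panels
T=cam("top");S=cam("side")
for n,d,roi in(("T",T,(218,188,140,32)),("S",S,(315,180,75,90))):
    for a,c,b in panels(d,roi): print(n,a,c.round(1),ray(d,c,.094)[0].round(4),"ang",round(cv2.minAreaRect(b)[2],1))
a=T["image"][:,:,::-1];b=cv2.resize(S["image"][170:300,290:400,::-1],None,fx=2,fy=2)
a=cv2.resize(a,(520,390)); t=cv2.resize(T["image"][185:250,218:362,::-1],None,fx=3,fy=3)
o=np.zeros((590,800,3),np.uint8);o[:390,:520]=a;o[:260,525:745]=b;o[392:587,:432]=t;cv2.imwrite("pics/c6.png",cv2.convertScaleAbs(o,alpha=1.4))
E
```

```text
t 15.98 p [0.4364 0.4264 0.2173] psi 0.59 down [-1.3e-03 -3.0e-04 -1.0e+00] grip 0.085 F [-0.1  0.2  0.1] q6 33.0
T 359 [234.1 204.9] [0.6229 0.2474 0.094 ] ang 90.0
T 361 [262. 205.] [0.6223 0.1875 0.094 ] ang 90.0
T 365 [313.5 204.7] [0.6224 0.0766 0.094 ] ang 90.0
T 347 [338.9 204.7] [0.6222 0.0221 0.094 ] ang 90.0
S 310 [376.1 185.6] [0.7272 0.2337 0.094 ] ang 90.0
S 181 [336.6 189.6] [0.6199 0.2461 0.094 ] ang 79.7
S 1063 [342.6 238. ] [0.5801 0.0672 0.094 ] ang 52.0
S 195 [343.7 204.2] [0.6203 0.1849 0.094 ] ang 90.0
S 226 [356.8 232.9] [0.619  0.0748 0.094 ] ang 78.7
S 241 [364.1 248.1] [0.6194 0.0208 0.094 ] ang 78.7
```

View pics/c6.png

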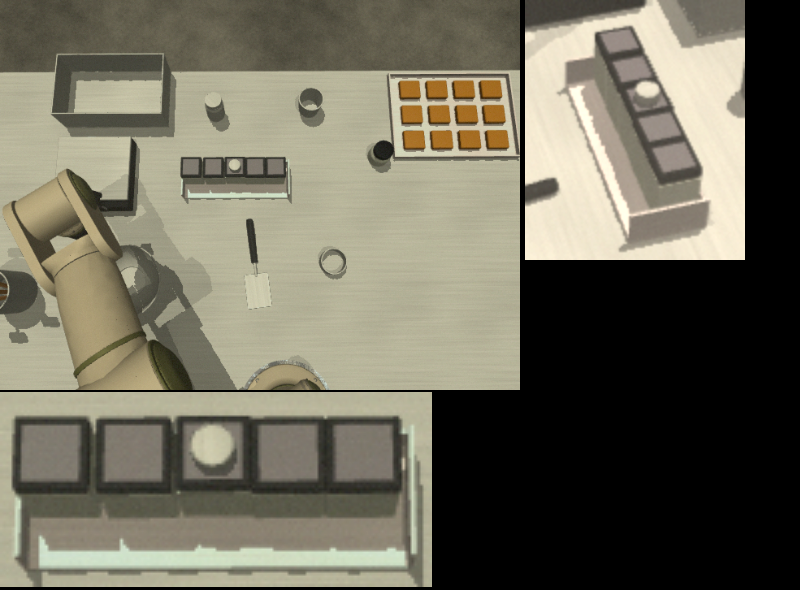

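The last view shows five jars in one straight line, with the placed jar (lid at u 262) directly left of the knob jar. The tin, cutter and spatula are where they were, and the bowl shows no sign of having moved behind the arm. I hand it in.

```bash
python3 -c "
from rig import env
print(env.close_job())"
```

```text
the job is handed in; nothing more can be done
None
```

The loose jar now stands in the rack, directly left of the knobbed jar, and the job is handed in at about 16 s on the robot's clock.

**What I did:** I gripped the leftmost jar by its front and back faces and slid it 35 mm left. Then I gripped the knob jar and slid it, pushing the two jars beyond it, about 28 mm right. That left a gap of about 62 mm. I brought the loose jar in from the front about 2 mm above the shelf, lowered it in the last centimetre of travel, and slid it a few millimetres towards the knob jar.

**Last checks:**
- **In line:** the four flat-lidded jars agree in depth to within 1 mm in the top view (x 0.622–0.623 m), and the side view also has them in line (x 0.619–0.620 m).
- **Square and upright:** the lids measure square in the top view, and all the jars look upright in the side view.
- **Spacing:** the placed jar is about 2 mm from the knob jar and about 6 mm from its left neighbour.
- **Forces:** the largest component I read after a move was about 17 N, as the first jar slid. I did not read the force continuously.
- **Bystanders:** the tin, cutter and spatula look unmoved. The arm partly hid the bowl in the last view, but nothing came near it. I judged all of these by eye and did not measure them.

**Disagreements:** the top and side views differ by about 2–3 mm in absolute position, roughly what the stated calibration allows. The side-view lid check on the held jar found no panel because it was shadowed, so I judged that alignment from the picture.

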